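Bed in the two springs of a tilt plate

TASK

The spring-backed tilt plate on the clamp bench has new springs to be bedded in. Press down the corner with the round pad with your fingertips until its pointer stands level with the brass marker on its scale, hold it there for a good second, and let it rise fully; then do the same at the corner with the square pad and let go. Work one corner at a time, do not drive a pointer on past its marker, do not shift the markers, and leave the other things on the bench where they are.

Things in the scene. Friction and masses are not known exactly. Their poses are not given: they have to be found in the camera images.
- mount: Fixed mount, 240 x 360 mm. Origin on the bench under the midpoint of the two pads; at yaw 0 x points away from the robot. On it a level 160 mm aluminium plate, mid-plane 70 mm up, tips about a ball at its corner nearest the robot (x -85 mm, y 0) and is sprung at its left and right corners. Each of these has a black pad and a pointer running out to an upright scale 98 mm high on its robot side.
- pad_round_top (a point): Centre of the top face of the round black pad (40 mm diameter, 10 mm thick) on the plate's left corner (mount x 0, y +85 mm). At rest 84 mm above the bench. The top of the plate around it is 10 mm lower. Nothing near it is higher than 98 mm; the scale begins 42 mm from the pad's centre, outwards.
- pad_square_top (a point): Centre of the top face of the square black pad (40 x 40 mm, 10 mm thick) on the plate's right corner (mount x 0, y -85 mm). At rest 84 mm above the bench. Surroundings as for the round pad.
- pad_round: The round pad itself, part of the plate. Origin at the centre of its underside, 10 mm under point pad_round_top; z is its own upward normal.
- pad_square: The square pad itself, part of the plate. Origin at the centre of its underside, 10 mm under point pad_square_top; z is its own upward normal.
- tilt_round (a joint): How far the round-pad corner is pressed down, rad: 0 at rest, stop at 0.26. Pad centre 120 mm and pointer tip 184 mm from the tilt axis: 0.1 rad lowers the pad 12 mm, the tip 18 mm. Sprung: about 2.5 N on the pad starts it, then about 0.35 N more per mm of pad travel; it springs back when let go. A press on the middle of the round pad leaves the other corner at rest.
- tilt_square (a joint): The same for the square-pad corner.
- tip_round (a point): Tip of the round-pad corner's pointer, 64 mm beyond the pad's centre and 70 mm above the bench at rest. The pointer is 4 mm thick.
- tip_square (a point): Tip of the square-pad corner's pointer, likewise.
- marker_round (a joint): How far the round-pad corner's brass marker is set below the height of its pointer tip at rest, m (0.016 to 0.036). The marker slides stiffly on the scale and stays where it is unless it is pushed.
- marker_square (a joint): The same for the square-pad corner's marker.
- mark_round (a point): Middle of the inner edge of the round-pad corner's brass marker (block 22 x 22 mm, 10 mm high), 6 mm outwards of the pointer tip, at the height the tip must reach. The pointer stands level with the marker while its tip is within the marker's 10 mm height.
- mark_square (a point): The same for the square-pad corner.
- yellow_block: Yellow plastic block 45 x 60 x 40 mm, bystander, to be left alone. Origin at the centre of its underside.
- tumbler: Glass tumbler, 70 mm across, 90 mm high, bystander. Origin at the centre of its underside.
- sanding_block: Wooden sanding block with cork sole, 110 x 60 x 36 mm, bystander. Origin at the centre of its underside.
- tape_roll: Roll of paper tape lying flat, 90 mm across, 24 mm high, bystander. Origin at the centre of its underside.
- wax_tin: Round steel wax tin, 72 mm across, 35 mm high, bystander. Origin at the centre of its underside.
- loose_clamp: Small F-clamp lying flat, 185 x 80 mm, 24 mm high, bystander. Origin near the middle of its bar, on the bench.

How it is judged:
On the way, in this order (a step that is already met when the one before it is completed fails the run):
1. the round pad is pressed by the fingers so that its pointer stands within the marker's height, the other corner at rest (z of tip_round in the frame of mark_round between -0.005 and 0.005 m and contact force between the fingers and pad_round above 0.5 N and value of joint tilt_square below 0.03 rad), for 0.8 s.
2. the round-pad corner has risen again (value of joint tilt_round below 0.02 rad), for 0.2 s.
3. the square pad is pressed by the fingers so that its pointer stands within the marker's height, the other corner at rest (z of tip_square in the frame of mark_square between -0.005 and 0.005 m and contact force between the fingers and pad_square above 0.5 N and value of joint tilt_round below 0.03 rad), for 0.8 s.
At the end, for the whole second after the job is handed in: Both corners are back at rest (under 0.02 rad), the markers are within 4 mm of where they were set and the bystanders within 20 mm of where they stood (value of joint each of tilt_round, tilt_square below 0.02 rad and distance of each of mark_round, mark_square from where it was at the start of the episode below 0.004 m and distance of each of yellow_block, tumbler, sanding_block, tape_roll, wax_tin, loose_clamp from where it was at the start of the episode below 0.02 m); the robot touches nothing.
It fails at once if the round-pad corner's pointer is driven more than 10 mm below the middle of its marker (5 mm past its lower edge) (z of tip_round in the frame of mark_round below -0.01 m).
It fails at once if the square-pad corner's pointer is driven more than 10 mm below the middle of its marker (5 mm past its lower edge) (z of tip_square in the frame of mark_square below -0.01 m).
It fails at once if a marker is shifted by over 4 mm (distance of any of mark_round, mark_square from where it was at the start of the episode above 0.004 m).
It fails at once if a bystander is moved or lifted by over 20 mm (distance of any of yellow_block, tumbler, sanding_block, tape_roll, wax_tin, loose_clamp from where it was at the start of the episode above 0.02 m).
It fails at once if the tumbler is tipped (angle between tumbler's own z axis and vertical above 0.3 rad).
It also fails if it takes over 58 s, if anything falls off the work surface, if the arm or the gripper's body presses on something with over 40 N, if the wrist force passes 120 N, or if a joint passes its speed limit or range.

ROBOT

A 6-joint arm with a two-finger parallel gripper is mounted at the origin on the work surface. World frame = base frame: x ahead of the robot, y to its left, z up, the work surface at z = 0. Lengths are in m, angles in rad, forces in N, time in s.
With the tool pointing down it reaches from about 0.35 to 0.775 m from the base axis. Payload 7.3 kg.
Tool frame: the origin (TCP) lies on the centre line of the jaws, within the pads' length; the fingertips stand 8 mm ahead of it and the grasp point (between the pads) lies 11 mm behind it (ctrl.finger_overhang is the z of the fingertips in the tool frame, in m); z points along the fingers, y is the line along which they close (so a half turn about z gives the same grasp; the last joint's range is limited). The gripper opens to 92 mm and grips with 3 to 60 N. Pads are 19 mm wide; open, the fingers measure 130 mm over their backs; the gripper's body (75 mm by 190 mm) begins 47 mm behind the grasp point.
Start: joints at [1.094, 0.342, 1.524, -0, 1.275, -0.146], TCP at [0.171, 0.497, 0.235] pointing down, gripper open.
Joint ranges: [-2.53, 2.53], [-0.77, 2.02], [0.04, 2.7], [-1, 4.14], [0.28, 2.66], [-3.11, 3.11]. Speed limits (rad/s): [2.57, 2.57, 3.14, 3.14, 3.14, 3.14].

INTERFACE

Orientations are given as a unit quaternion [x, y, z, w].
In Python, from workcell import ctrl, snapshot gives the robot as it stands. The module is installed in compiled form; this text tells all that it offers.
- The arm moves only by the tool carry_out, never from a script. Its argument "moves" is text: rows parted by semicolons, each of 7 numbers parted by spaces: the turn, a rotation vector about the tool's x, y, z in degrees, then the shift along the tool's x, y, z in cm, then the opening, from 0 (shut) to 1 (fully open). In form: wx wy wz tx ty tz claw; .... A call has 1 to 8 rows; each row shifts and turns the commanded pose from where the row before left it, along the tool's axes as they then stand; what a row does not reach is not made up. A row lasts 1/8 s, in which the tool goes at most 62.5 mm and 10.7 degrees, less where a joint would pass 70% of its speed; a pose out of reach is approached as far as the arm can. A call with a gripper value outside its range is refused whole. The fingers move at their own pace and stop on an object; "grip_force" is the grip in N (left out, the last holds). Time passes only in rows, so rows that do not move let the fingers close. It gives the time, the measured TCP pose, the force, the opening and the grip force at its end, in the units of the state.
- ctrl.observe(): the state, without advancing time (a new reading comes with each control period).
- snapshot(name): name is "side" or "top"; returns a dict with "img" (400x640x3 uint8, red, green, blue), "vfov" (degrees; the focal length in pixels is half the picture's height over the tangent of half this angle, whatever the lens; pixels are square), "cx", "cy" (the principal point, pixels), "R" (3x3) and "t" (3): a world point X has camera coordinates R X + t. Camera axes: x right, y down, z forward; pixel columns grow to the right and rows downward; lengths in m; the calibration is good to about 2 mm. A picture is of the moment at which its call begins. There is no depth.
- ctrl.finish_job(): hands the job in; it is judged then, once.
The state is a dict: "clock": time; "joints": joint angles; "dq": joint speeds; "joint_torque": joint torques, N m; "tcp_pos": TCP position; "eef_rot": TCP orientation; "wrist_force": force on the tool from outside, world axes, zero at the start; "wrist_torque": the same for the moment, N m; "opening": finger opening in m; "gripper_force": force on a finger pad.
Only numpy, scipy, OpenCV 4.12 (cv2) and the standard library are available. Lean on these libraries where they do the work, as an engineer would, in place of code of your own. Each camera call takes 0.05 s, during which the arm holds its last target. There are 200 camera calls.

## Working session

There is one attempt and no reset: what is moved stays moved. The work goes in short steps, Python scripts to look and compute and a tool call to move; the robot and the scene stay as the last step left them, time stands still between calls to the robot, and variables do not carry over. Pictures are saved under pics/ and viewed, at most 10 in all, crops included, and the job is handed in when it is done.

Besides the shell and the picture viewer there is one more tool, called after ">>>" as name(argument=value, ...), one argument or row to a line, values as JSON. carry_out: Moves the arm, as the interface text tells. Its arguments: {"type":"object","properties":{"moves":{"type":"string"},"grip_force":{"type":"number"}},"required":["moves"]}

```bash
mkdir -p pics
cat > h.py <<'E'
import numpy as np, cv2
from workcell import ctrl, snapshot
def shot(cam,name):
    s=snapshot(cam); cv2.imwrite(f'pics/{name}.png',s['img'][:,:,::-1]); np.savez(f'pics/{name}.npz',**s); return s
def K(s):
    f=200/np.tan(np.radians(float(s['vfov']))/2); return f,float(s['cx']),float(s['cy'])
def ray(s,u,v):
    f,cx,cy=K(s); R=np.array(s['R']);t=np.array(s['t'])
    return -R.T@t, R.T@np.array([(u-cx)/f,(v-cy)/f,1])
def onz(s,u,v,z):
    o,d=ray(s,u,v); return o+d*(z-o[2])/d[2]
def proj(s,X):
    f,cx,cy=K(s); c=np.array(s['R'])@np.array(X)+s['t']; return c[0]/c[2]*f+cx,c[1]/c[2]*f+cy
E
python3 - <<'E'
from h import *
for c in('top','side'):
    s=shot(c,c+'0'); o,d=ray(s,320,200); print(c,s['vfov'],s['cx'],s['cy'],o,d)
st=ctrl.observe(); print(st['clock'],st['tcp_pos'],st['eef_rot'],st['opening'],ctrl.finger_overhang)
E
```

```text
top 48.03076667506172 318.5241952804644 201.13773106252626 [0.38314308 0.04836667 1.15118653] [ 0.1963993  -0.00461922 -0.98052191]
side 44.85578850771917 308.8147411620242 192.8710203297742 [ 0.00329072 -0.6532499   1.15060038] [ 0.43415167  0.47946504 -0.7631349 ]
0.1 [0.17034561 0.49622414 0.23411716] [ 1.64647127e-01  9.86352301e-01 -6.47820094e-04 -2.03891775e-04] 0.09145436514240302 0.008
```

View pics/top0.png

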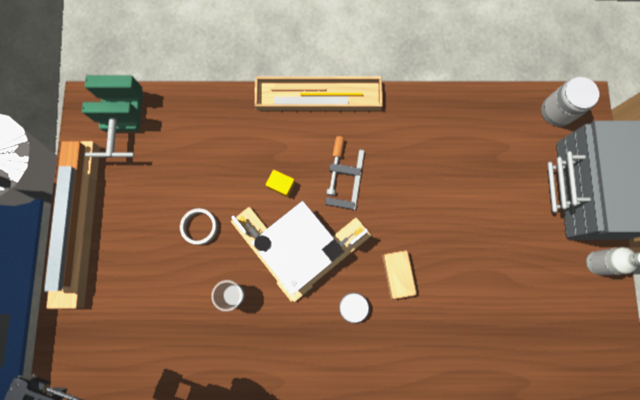

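View pics/side0.png

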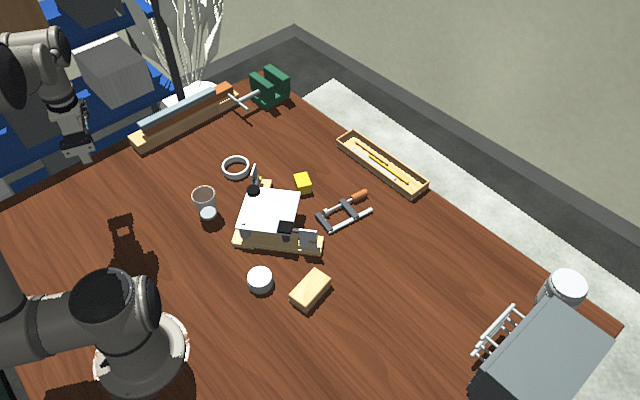

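The top view shows the round pad near (262,243), the square pad near (333,250) and the ball corner near (293,290). The side view shows the pads near (253,190) and (285,227). Next I'll locate the pads by mask and enlarge the scales.

Run:
```python
from h import *
T=dict(np.load('pics/top0.npz'));S=dict(np.load('pics/side0.npz'))
def blobs(s,x0,y0,x1,y1,z):
    im=s['img'][y0:y1,x0:x1].astype(int); m=(im.max(2)<50).astype('uint8')
    n,l,st,c=cv2.connectedComponentsWithStats(m)
    for i in range(1,n):
        if st[i,4]>40: print(st[i],c[i]+[x0,y0],onz(s,*(c[i]+[x0,y0]),z).round(4))
blobs(T,230,195,375,305,.084);blobs(S,225,150,335,265,.084)
a=onz(T,262.5,243.5,.084);b=onz(T,333,250,.084);print(a,b,np.linalg.norm(a-b))
A=cv2.resize(T['img'][200:305,225:380],None,fx=5,fy=5,interpolation=2)[:,:,::-1]
B=cv2.resize(S['img'][155:262,225:335],None,fx=5,fy=5,interpolation=2)[:,:,::-1]
cv2.imwrite('pics/cA.png',A);cv2.imwrite('pics/cB.png',B)
```

```text
[22 36 13 10 41] [253.7804878  192.31707317] [0.4862 0.1695 0.084 ]
[69 64 12 14 49] [299.51020408 221.14285714] [ 0.5161 -0.0019  0.084 ]
[52 71 16 13 80] [283.925 227.3  ] [0.4703 0.0108 0.084 ]
[89 93 10 22 43] [320.27906977 257.        ] [ 0.4791 -0.1284  0.084 ]
[ 51 104  23   7  47] [289.74468085 256.74468085] [ 0.4202 -0.0742  0.084 ]
[0.49142527 0.18024729 0.084     ] [0.47591002 0.01264943 0.084     ] 0.16831448461841
```

View pics/cA.png

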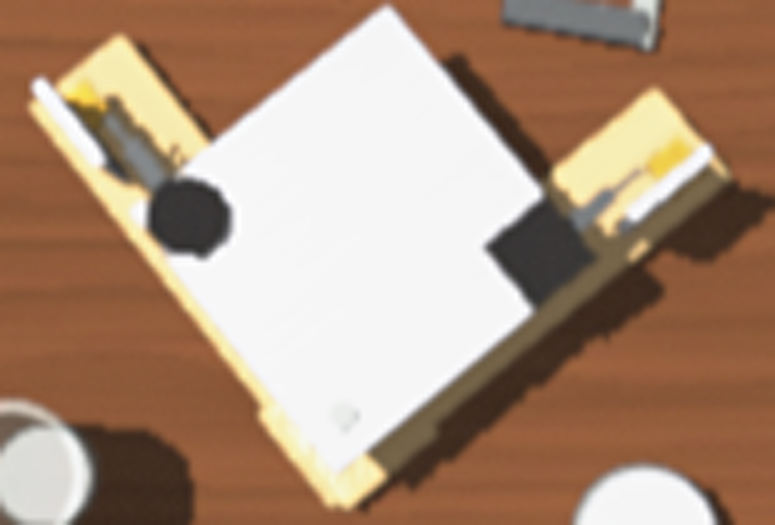

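View pics/cB.png

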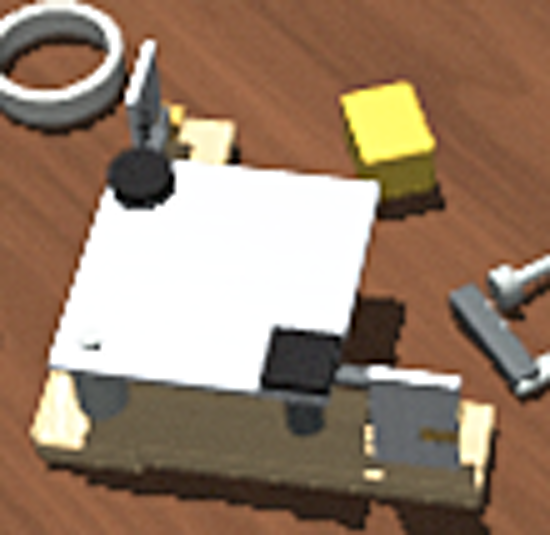

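Crop A shows the round pad at (189,217) and the square pad at (540,252). The brass markers show at (85,97) and (668,155). Crop B shows the round marker at (175,115) and the square marker's front patch at about (440,435). Next I'll estimate the marker heights from colour masks.

```bash
cat >> h.py <<'E'
a=np.array([.49142,.18025]);b=np.array([.47591,.01265]);mid=(a+b)/2
my=(a-b)/np.linalg.norm(a-b);mx=np.array([my[1],-my[0]])
P={'r':mid+.085*my,'q':mid-.085*my}
OUT={'r':(mx+my)/2**.5,'q':(mx-my)/2**.5}; LAT={'r':(-mx+my)/2**.5,'q':(-mx-my)/2**.5}  # LAT: robot side
def loc(k,X): d=X[:2]-P[k]; return np.round([d@OUT[k]*1e3,d@LAT[k]*1e3,X[2]*1e3],1)
E
python3 - <<'E'
from h import *
T=dict(np.load('pics/top0.npz'));S=dict(np.load('pics/side0.npz'))
print(P,OUT,LAT)
for nm,s,k,x0,y0,x1,y1 in(('top',T,'r',230,205,262,235),('top',T,'q',340,215,372,245),('side',S,'r',250,165,268,190),('side',S,'q',297,225,322,252)):
    hsv=cv2.cvtColor(s['img'][y0:y1,x0:x1],cv2.COLOR_RGB2HSV).astype(int)
    m=(hsv[...,1]>130)&(hsv[...,0]>18)&(hsv[...,0]<36)
    v,u=np.nonzero(m); c=(u.mean()+x0,v.mean()+y0) if len(u) else None
    print(nm,k,len(u),c,[u.min()+x0,u.max()+x0,v.min()+y0,v.max()+y0])
    for z in(.039,.049,.059): print('   ',loc(k,onz(s,*c,z)))
im=S['img'][228:252,298:320]; print('\n'.join(' '.join('%02x%02x%02x'%tuple(p) for p in r) for r in im))
for k in 'rq':
  print(k,[np.round(proj(S,[*(P[k]+.064*OUT[k]),z]),1) for z in(.07,.05)],[np.round(proj(S,[*P[k],.084]),1)])
E
```

```text
{'r': array([0.49149758, 0.18108835]), 'q': array([0.47583242, 0.01181165])} {'r': array([0.76925676, 0.63893977]), 'q': array([ 0.63893977, -0.76925676])} {'r': array([-0.63893977,  0.76925676]), 'q': array([-0.76925676, -0.63893977])}
top r 38 (np.float64(242.31578947368422), np.float64(220.3421052631579)) [np.int64(238), np.int64(246), np.int64(217), np.int64(224)]
    [84.3  3.6 39. ]
    [82.   3.3 49. ]
    [79.7  2.9 59. ]
top q 32 (np.float64(358.375), np.float64(231.03125)) [np.int64(355), np.int64(362), np.int64(228), np.int64(234)]
    [82.1  1.7 39. ]
    [80.6  2.1 49. ]
    [79.1  2.5 59. ]
side r 13 (np.float64(259.61538461538464), np.float64(178.76923076923077)) [np.int64(259), np.int64(261), np.int64(176), np.int64(182)]
    [84.1  2.8 39. ]
    [75.2 -0.1 49. ]
    [66.2 -3.1 59. ]
side q 7 (np.float64(312.14285714285717), np.float64(241.85714285714286)) [np.int64(310), np.int64(315), np.int64(241), np.int64(242)]
    [76.2 10.8 39. ]
    [77.4 17.8 49. ]
    [78.6 24.8 59. ]
7e7f7f dcdde3 edf1f5 ebf0f5 aeadaf 5d5654 8b6856 8b5d45 81492d 814523 874d2a 844925 834d2e 
[... 3050 characters left out ...]
b 6b6151 6d6353 6d6455 685f52 67625a 68635a 686259 67645e 68696a 646361 5e5848 554a35 4b4132
ffefb1 ffffcb ffffd2 c5ab80 665842 6a5c44 6d6049 6e6149 706149 6d5f46 6e6248 6f6047 726249 70624c 6d6249 70614b 6e634e 706657 685d4f 685e47 675c46 554c3b
d4b98b f4d49f ffe5ad ad9872 6e6149 74644c 73674d 70644d 70624b 6d614b 6b5f47 6f614b 6c6049 6c5f48 6e6049 6e5e47 6e624a 71644a 6e6049 70624b 6b5c47 5a4f3d
594e3b 5d513d 6b5f48 6b5e4b 6c6049 6c6147 72664f 6d604b 6f634b 72654f 70614b 786d50 796b52 75684f 766951 73674d 70644e 6e614a 6c6049 6f624b 6d5f4a 5f5341
r [array([258.1, 176.7]), array([258.7, 181.2])] [array([252.8, 189.2])]
q [array([308.2, 231.7]), array([308.4, 235.9])] [array([285.2, 226. ])]
```

Run:
```python
from h import *
T=dict(np.load('pics/top0.npz'));S=dict(np.load('pics/side0.npz'))
print('pads z84 side', loc('r',onz(S,253.0,190.6,.084)), loc('q',onz(S,285.2,226.6,.084)), 'true 0,0')
print('q scale top front edge, side', [loc('q',onz(S,u,v,.098)) for u,v in((301,230.6),(312,231.8+.2),(316,232.8))])
print('q brass patch', [loc('q',onz(S,312.5,241.8,z)) for z in(.04,.045,.05,.055)])
for k,p0,p1 in(('q',(340,215),(372,250)),('r',(228,205),(262,240))):
    im=T['img'][p0[1]:p1[1],p0[0]:p1[0]]; m=(im.min(2)>225).astype('uint8')
    n,l,st,c=cv2.connectedComponentsWithStats(m); i=1+np.argmax(st[1:,4])
    v,u=np.nonzero(l==i); X=np.array([loc(k,onz(T,x+p0[0],y+p0[1],.098)) for x,y in zip(u,v)]); print(k,'scale top T',len(X),X.min(0),X.max(0),X.mean(0))
    hsv=cv2.cvtColor(im,cv2.COLOR_RGB2HSV).astype(int); m=(hsv[...,1]>130)&(hsv[...,0]>18)&(hsv[...,0]<36)
    v,u=np.nonzero(m); X=np.array([loc(k,onz(T,x+p0[0],y+p0[1],.053)) for x,y in zip(u,v)]); print('  brass',X.min(0),X.max(0),X.mean(0))
im=S['img'][162:190,248:270]; print('\n'.join(str(162+i)+' '+' '.join('%02x%02x%02x'%tuple(p) for p in r) for i,r in enumerate(im)))
```

```text
pads z84 side [-5.2 -1.8 84. ] [ 0.3  2.1 84. ] true 0,0
q scale top front edge, side [array([47.9, 19.7, 98. ]), array([78. , 20.1, 98. ]), array([89.1, 21.2, 98. ])]
q brass patch [array([77.3, 11.2, 40. ]), array([77.9, 14.7, 45. ]), array([78.5, 18.2, 50. ]), array([79.1, 21.7, 55. ])]
q scale top T 55 [41.3 10.1 98. ] [88.6 16.5 98. ] [65.03454545 13.41090909 98.        ]
  brass [68.8 -2.1 53. ] [90.1  6.7 53. ] [79.971875  2.296875 53.      ]
r scale top T 58 [46.4 11.2 98. ] [94.8 18.2 98. ] [70.49482759 14.71206897 98.        ]
  brass [71.2 -4.4 53. ] [90.6  9.3 53. ] [81.11315789  3.12368421 53.        ]
162 fdfef8 a37f69 905839 966142 976143 905c3b 895233 885130 905c3c 946344 916141 936242 976344 9e6a48 9f6949 9a6547 936145 905f43 915f42 966445 966245 915f43
163 ffffff ad9a8d 835132 915f3f 905838 a4765a ffffff ebe6e7 996f57 935f3e 936245 926244 976646 976344 9e6a4b 9f694a 996648 976548 956348 946245 996747 956144
164 ffffff b8aaa0 7b482a 86573b 874d2b f0e7e0 ffffff f0faff 845a43 935f3e 915f41 946345 956445 936041 9b6748 9c6647 a06949 9b6647 966245 966547 956347 956445
165
[... 3246 characters left out ...]
45540 5e533d 544a36 edcf95 fff9c7 fff8cb fdf5c9 fef7cd fffad1 ffffde
186 4e3f37 343432 2e2f34 333538 2c2b30 343534 333132 312f34 302e2f 303130 4a4237 625946 5b4d34 4f3f26 43341d fff3af fffccd fef5c4 fdf6c9 fef7ce fffcd0 fffec5
187 2c2f30 2a292d 353034 312f30 36373b 333434 313131 353134 363334 302f34 2b2926 8f9091 ffffff ffffff f5faff fffffd fffdf3 fcf6e3 fbf2d3 fbf0c1 fffcd2 f0d792
188 292b2c 312e30 302d2f 343533 373637 322f30 353536 353231 323132 313135 222122 a1a6ab ffffff ffffff ffffff ffffff feffff fdfeff fdfeff fdfeff ffffff ffffff
189 303232 363535 343331 2b2a2a 353332 343437 363237 343433 312e31 323331 252225 58595d ffffff ffffff ffffff feffff feffff feffff feffff feffff ffffff ffffff
```

>>> carry_out(
  moves="0 0 0 -4 -1.9 0 0; 0 0 0 -4 -1.9 0 0; 0 0 0 -4 -1.9 0 0; 0 0 0 -4 -1.9 0 0; 0 0 0 -4 -1.9 0 0; 0 0 0 -4 -1.9 0 0; 0 0 0 -4 -1.9 0 0; 0 0 0 -4 -1.9 0 0",
  grip_force=20,
)

```text
clock: 1.1
tcp_pos: [0.4245, 0.2476, 0.2345]
eef_rot: [0.165, 0.986, -0.0, -0.0]
wrist_force: [0.2, 0.8, -0.2]
opening: 0.0166
gripper_force: 0.0
```

>>> carry_out(
  moves="0 0 0 -4 -1.9 0 0; 0 0 0 -4 -1.9 0 0; 0 0 6.5 0 0 0 0; 0 0 6.5 0 0 0 0; 0 0 0 0 0 0 0; 0 0 0 0 0 0 0",
)

```text
clock: 1.85
tcp_pos: [0.4869, 0.187, 0.2346]
eef_rot: [0.274, 0.962, -0.0, -0.0]
wrist_force: [0.1, -0.1, -0.1]
opening: 0.0004
gripper_force: 0.0
```

Run:
```python
from h import *
from scipy.spatial.transform import Rotation as Ro
st=ctrl.observe(); R=Ro.from_quat(st['eef_rot']).as_matrix(); print(st['clock'],st['tcp_pos'],st['opening'],'\n',R.round(4),st['wrist_force'])
T=dict(np.load('pics/top0.npz'));S=dict(np.load('pics/side0.npz'))
# pads in top view
for k,x0,y0,x1,y1 in(('r',250,232,275,255),('q',318,236,346,264)):
    m=(T['img'][y0:y1,x0:x1].max(2)<75).astype('uint8'); n,l,s,c=cv2.connectedComponentsWithStats(m); i=1+np.argmax(s[1:,4]); print(k,s[i],c[i]+[x0,y0],onz(T,*(c[i]+[x0,y0]),.084)[:2])
def L(k,o,l,z): return [*(P[k]+o*OUT[k]/1e3+l*LAT[k]/1e3),z/1e3]
for k in'rq':
  for nm,q in(('tip top',(64,0,72)),('scale outer front top',(92,17,98)),('scale inner front top',(42,17,98)),('scale outer back top',(92,11,98))): print(k,nm,np.round(proj(S,L(k,*q)),1),np.round(proj(T,L(k,*q)),1))
for z in(39,44,49,54): print('r z',z,'inner top edge',np.round(proj(S,L('r',70,-3,z+5)),1),'inner bottom',np.round(proj(S,L('r',70,-3,z-5)),1),'outer top',np.round(proj(S,L('r',92,-3,z+5)),1))
for z in(39,44,49,54): print('q z',z,'front face mid',np.round(proj(S,L('q',81,18,z)),1))
```

```text
1.85 [0.48693796 0.18701646 0.23457327] 0.00039490550035089714 
 [[-8.497e-01  5.272e-01 -3.000e-04]
 [ 5.272e-01  8.497e-01 -0.000e+00]
 [ 3.000e-04 -2.000e-04 -1.000e+00]] [ 0.09965322 -0.05088214 -0.1495097 ]
r [  5   4  15  15 170] [262.01764706 242.81764706] [0.49305055 0.18143312]
q [  5   4  21  21 231] [333.03030303 250.03463203] [0.47582799 0.0125781 ]
r tip top [258.  176.3] [246.4 223.7]
r scale outer front top [253.8 163.3] [231.7 217.7]
r scale inner front top [250.  175.1] [244.7 233.8]
r scale outer back top [255.7 163.5] [233.8 216.1]
q tip top [308.2 231.2] [353.4 233.5]
q scale outer front top [317.3 231.7] [368.  230.1]
q scale inner front top [299.  229.6] [351.9 243.6]
q scale outer back top [317.6 229.9] [366.3 228.2]
r z 39 inner top edge [260.3 181.2] inner bottom [260.6 183.3] outer top [261.8 176. ]
r z 44 inner top edge [260.1 180.1] inner bottom [260.5 182.2] outer top [261.7 174.9]
r z 49 inner top edge [260. 179.] inner bottom [260.3 181.2] outer top [261.5 173.8]
r z 54 inner top edge [259.8 177.9] inner bottom [260.1 180.1] outer top [261.4 172.7]
q z 39 front face mid [313.5 244.1]
q z 44 front face mid [313.4 243.1]
q z 49 front face mid [313.4 242.1]
q z 54 front face mid [313.4 241. ]
```

>>> carry_out(
  moves="0 0 0 -1.2 -0.2 0 0; 0 -9.4 0 0 0 0 0; 0 -9.3 0 0 0 0 0; 0 -9.3 0 0 0 0 0; 0 0 0 1.4 0 2.65 0; 0 0 0 1.4 0 2.65 0; 0 0 0 1.4 0 2.65 0; 0 0 0 0 0 0 0",
)

```text
clock: 2.85
tcp_pos: [0.4957, 0.178, 0.143]
eef_rot: [0.266, 0.933, -0.068, 0.231]
wrist_force: [-0.8, -0.9, 0.5]
opening: 0.0006
gripper_force: 0.0
```

Run:
```python
from h import *
from scipy.spatial.transform import Rotation as Ro
S=shot('side','s1'); T=shot('top','t1')
st=ctrl.observe(); R=Ro.from_quat(st['eef_rot']).as_matrix(); print(st['clock'],st['tcp_pos'],'\n',R.round(4),st['wrist_force'])
p=np.array(st['tcp_pos'])+R@[.0095,0,.008]; print('edge',p)
A=np.hstack([cv2.resize(S['img'][130:230,215:315],None,fx=4,fy=4,interpolation=2),cv2.resize(T['img'][190:290,210:310],None,fx=4,fy=4,interpolation=2)])
cv2.imwrite('pics/c1.png',A[:,:,::-1])
```

```text
2.95 [0.49719824 0.17875678 0.1455889 ] 
 [[-7.490e-01  5.290e-01  3.990e-01]
 [ 4.670e-01  8.487e-01 -2.485e-01]
 [-4.700e-01  2.000e-04 -8.826e-01]] [-0.49049147 -0.53634615 -0.61887817]
edge [0.49327469 0.18120531 0.13406239]
```

View pics/c1.png

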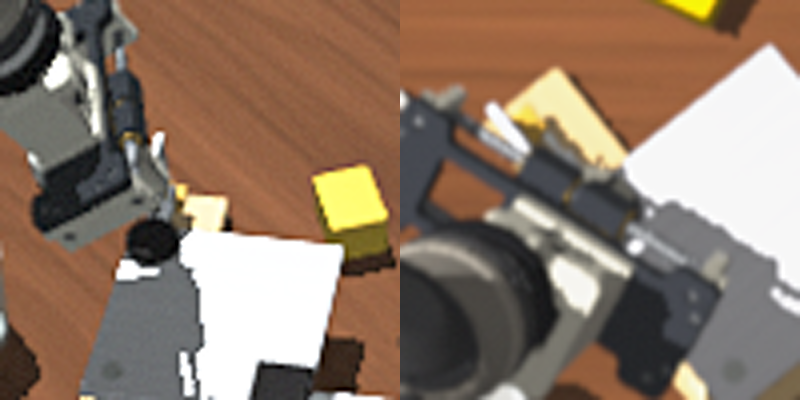

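The side crop shows the fingertips just above the round pad at (152,240). The round marker is still visible at (180,190), so I can check it while pressing.

>>> carry_out(
  moves="0 0 0 0.7 0 1.32 0; 0 0 0 0.7 0 1.32 0; 0 0 0 0.47 0 0.88 0; 0 0 0 0 0 0 0; 0 0 0 0 0 0 0",
)

```text
clock: 3.58
tcp_pos: [0.497, 0.1789, 0.1058]
eef_rot: [0.267, 0.933, -0.066, 0.233]
wrist_force: [0.0, 0.0, 0.7]
opening: 0.0008
gripper_force: 0.0
```

>>> carry_out(
  moves="0 0 0 0.14 0 0.26 0; 0 0 0 0.14 0 0.26 0; 0 0 0 0 0 0 0; 0 0 0 0 0 0 0",
)

```text
clock: 4.08
tcp_pos: [0.4965, 0.1788, 0.0991]
eef_rot: [0.267, 0.933, -0.067, 0.233]
wrist_force: [-1.0, -0.5, -0.1]
opening: 0.0004
gripper_force: 0.0
```

>>> carry_out(
  moves="0 0 0 0.14 0 0.26 0; 0 0 0 0 0 0 0; 0 0 0 0 0 0 0",
)

```text
clock: 4.45
tcp_pos: [0.4964, 0.1788, 0.0961]
eef_rot: [0.267, 0.933, -0.067, 0.233]
wrist_force: [-0.2, 0.2, -0.5]
opening: 0.0004
gripper_force: 0.0
```

>>> carry_out(
  moves="0 0 0 0.14 0 0.265 0; 0 0 0 0 0 0 0; 0 0 0 0 0 0 0",
)

```text
clock: 4.82
tcp_pos: [0.4966, 0.1789, 0.0934]
eef_rot: [0.267, 0.933, -0.066, 0.233]
wrist_force: [-1.0, -0.1, 1.8]
opening: 0.0008
gripper_force: 1.5
```

>>> carry_out(
  moves="0 0 0 0.235 0 0.44 0; 0 0 0 0.235 0 0.44 0; 0 0 0 0 0 0 0; 0 0 0 0 0 0 0",
)

```text
clock: 5.32
tcp_pos: [0.497, 0.1792, 0.0834]
eef_rot: [0.267, 0.933, -0.066, 0.233]
wrist_force: [1.1, 0.5, 6.3]
opening: 0.0005
gripper_force: 3.1
```

```bash
cat > look.py <<'E'
from h import *
import sys
n,x0,y0=sys.argv[1],int(sys.argv[2]),int(sys.argv[3])
S=shot('side',n); st=ctrl.observe(); print(st['clock'],st['tcp_pos'],st['wrist_force'])
im=S['img'][y0:y0+22,x0:x0+20]
print('\n'.join(str(y0+i)+' '+' '.join('%02x%02x%02x'%tuple(p) for p in r) for i,r in enumerate(im)))
E
python3 look.py s2 250 170
```

```text
5.375 [0.49704818 0.1791721  0.08344638] [0.53459562 0.49303453 5.84941953]
170 323636 21211e 1c1c1f 6d6f75 626567 4a5056 665751 895f45 986244 a1694c a16a4c 9b6747 9b6649 976747 986445 996546 9c684a 996546 9e6749 a26e4c
171 32363d 232426 1c1e22 424344 54585a 4f535a 605a56 835b42 8a593b 925d40 9c6649 9f6949 9f674b 9d6747 986546 986548 9a6748 9e6a4e 9b6748 9f6a4d
172 393c3f 262a2d 212326 434547 56595b 565a5f 5e5d5b 8e6148 915e40 8a5c40 8f5d40 9a6548 a16a4c 9f6b4a 9a6749 976645 976445 986444 9b6647 9b6547
173 373d41 28292f 23242a 3e3f41 555758 52565a 51585b 90624d 996545 8f5e42 885a3f 916244 9a6648 9d6647 9d694a 9c6948 976445 946242 9c694c 9c6749
174 393c41 2b2e33 232829 353b3e 48494b 515558 4d565f 8c604a 9a6242 905d44 8e6144 885a3e 8b5d40 926041 9e684a 9c6746 9b6649 986445 976448 966345
175 3c4348 292d30 25272a 303235 454546 525558 49535a a9845d b67f4e 946244 84533f 865740 855a41 8c5e45 966245 9b6646 9b6847 9e6747 9c6849 986447
176 32363b 2b2d35 272a2d 23272b 474b4b 5a5c5e 4d565f 7a644a fccd6b ffdd73 ffda73 d3a059 946541 8a5b41 885b40 956447 9e6a48 9e6847 9e6849 986647
177 232626 1b1d2
[... 1443 characters left out ...]
a6e6d 68685f 5b5c55 5a5d56 5b5b55 535750 7b7a71 888273 746a53 675b44 574a38 ffffc7 ffffd9 fef8ce fef9d3 fffbd7 ffffe9 ffecae
188 a5a6a2 a0a2a0 676866 66665f 696b62 5f5e5a 64645c 575a53 535553 70695b 685a42 665841 524430 fffdc0 ffffd6 fef9d0 fef9d4 fffcd7 ffffe8 e5c38d
189 6a6b65 9d9e97 8a8a82 727068 71716b 6e7068 65645f 64675f 545751 9a988a 978e7d 887f6c 5f5445 fff1b0 fffccd fef8c9 fef8cc fffbd1 ffffd3 c4a672
190 3e3f3e a6a59a aeafa2 8e8f85 706f67 72726a 6f6e68 6f7066 555753 5f6058 ffffff ffffff ffffff ffffff ffffff fefeff fefdfc fffffd fffae8 b0a085
191 6c6d66 a3a498 abab9d bcbbaf 9d9c93 74756e 5f605b 4b4a48 282625 000000 ffffff ffffff ffffff ffffff feffff fefeff fdfeff feffff ffffff ffffff
```

Run:
```python
import cv2,numpy as np
A=[cv2.resize(cv2.imread(f'pics/{n}.png')[160:195,240:273],None,fx=12,fy=12,interpolation=cv2.INTER_NEAREST) for n in('side0','s2')]
cv2.imwrite('pics/c2.png',np.hstack(A))
```

```text
(no output)
```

View pics/c2.png

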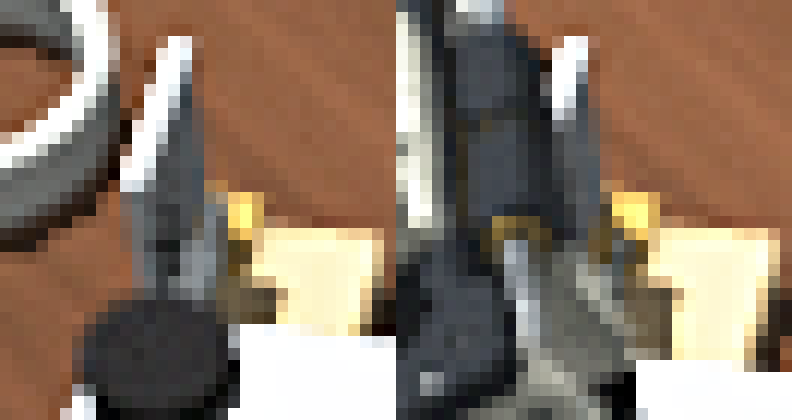

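>>> carry_out(
  moves="0 0 0 0.14 0 0.265 0; 0 0 0 0.14 0 0.265 0; 0 0 0 0 0 0 0",
)

```text
clock: 5.75
tcp_pos: [0.4971, 0.1791, 0.0775]
eef_rot: [0.267, 0.933, -0.066, 0.233]
wrist_force: [0.1, 0.2, 8.5]
opening: 0.0007
gripper_force: 4.0
```

```bash
python3 look.py s3 250 174 | cut -c1-110
python3 - <<'E'
from h import *
F=[]
for i in range(4): snapshot('side'); s=ctrl.observe(); F.append([*s['wrist_force'],*s['tcp_pos']])
print(np.mean(F,0).round(4),s['clock'])
E
```

```text
5.8 [0.49710987 0.17910964 0.07759391] [-0.49590465  0.19994874  8.21680845]
174 3b4045 282f31 202126 3f4143 4d5052 55585b 4c565d 8a5d47 9a6445 946046 8d5c3f 8b5c40 8a5e41 986546 9e6849 9
175 3c4147 292b31 292b2e 313334 444546 505356 4a515a a8865a b7804f 956346 855540 885842 85583d 8a5b42 956548 a
176 41474d 2d2c33 202629 27292d 494e4c 54575d 51565f 766345 fed06f ffde75 ffda73 d2a15a 936443 88573c 885a3d 9
177 454b50 2f3438 26292e 26282b 343537 515458 55575b 4b3f30 ffe876 fffd8b ffff94 dfb55f 805337 8a5539 87583a 8
178 2c3139 1e222b 1c2428 232429 383c3f 555c5f 5c564a 56472c ba964a fff581 ffff99 d7ae5b ad8364 b4815c 9b6949 9
179 473d2b 78663c 514632 1c2128 2f3338 454950 5e543e 614f28 514324 bc944e f8cc65 e6c584 feeeb5 fff9c1 fffac2 f
180 3f3926 6a5b32 4e4427 222427 22252b 4b4c4a 655638 6e5a2f 68562e 524121 685025 e4c590 fffdcd ffffda ffffde f
181 888d97 5b5a56 4d4122 2d291e 262a2d 4f5153 64553c 695526 55462b 453920 56452a ffecb0 ffffd2 fffbd5 fffbd8 f
182 98a1a8 606060 454133 353730 4d514d 727574 695f4f 544829 373632 4c3f29 a58d5f ffffca ffffdf ffffdc fffcda f
183 a4aab0 7d8182 504f4e
[... 772 characters left out ...]
88883 707069 6d6e65 696862 63635d 606359 5b5c56 7e7969 6e634c 5a492e 4c3c25 fff2b0 fffdd3 f
191 303232 a7a69b afb0a6 95948a 76766f 706f66 70716a 6e6c68 65665f 545248 ffffff fbffff faf8f7 ffffff fffcee f
192 141618 a2a498 b0b1a3 adaea2 929289 75766e 76756e 5d5f58 43433d 0f0f0f ffffff ffffff ffffff ffffff fdfeff f
193 3d403b 8a8b81 9a9c8e 93968b a7a99d 888880 525351 2f2e2d 110d0f 000000 ffffff ffffff ffffff fefeff fdfeff f
194 6e6f66 787a71 7f8278 787b70 8f9186 9e9f94 5c5d59 161615 090b0a 000000 8f9499 ffffff ffffff fefeff fdfefe f
195 71756b 5e605b 4e504d 686a62 74756c 85867c d1d1c3 828479 070504 0e110f 424548 ffffff ffffff fefeff fdfefe f
[-0.2413  0.1653  8.1196  0.4971  0.1791  0.0777] 6.0
```

The pointer tip now reads about z = 44.5 mm and the marker about 39 mm. I'll lower 2.6 mm and hold, then 1.3 mm more and hold.

>>> carry_out(
  moves="0 0 0 0.12 0 0.23 0; 0 0 0 0 0 0 0; 0 0 0 0 0 0 0; 0 0 0 0 0 0 0; 0 0 0 0 0 0 0; 0 0 0 0 0 0 0; 0 0 0 0 0 0 0; 0 0 0 0 0 0 0",
)

```text
clock: 7.0
tcp_pos: [0.4971, 0.179, 0.0752]
eef_rot: [0.267, 0.933, -0.066, 0.233]
wrist_force: [-1.0, -0.9, 8.5]
opening: 0.0003
gripper_force: 4.4
```

```bash
python3 look.py s4 254 176 | head -14 | cut -c1-70
python3 - <<'E'
from h import *
F=[]
for i in range(6): snapshot('side'); s=ctrl.observe(); F.append([*s['wrist_force'],*s['tcp_pos']])
print(np.mean(F,0).round(4),s['clock'])
E
```

```text
7.05 [0.49709093 0.17901663 0.07515714] [-0.67479012  1.16553787  8.91
176 4d4e4f 5a5d61 4e565e 786647 fcce6b ffdd75 ffdd76 d4a35c 946641 8b5
177 353636 4f5257 52555a 493f30 ffe976 fffc88 ffff98 ddb35b 805136 8b5
178 3d4041 51545a 575549 57492d ba9149 fff57f ffff97 d4ac58 a9805f b98
179 383a3d 494f53 5e523a 60502a 554529 b99248 f9ce67 e6c683 ffeeb6 fff
180 23272d 4a4d4b 655639 6d572e 675530 564827 644d20 e5c68f fffdcd fff
181 1c2225 505455 64573d 675327 655227 584523 59472a ffebad fffed2 fff
182 343937 505558 5e5441 5f502d 4c4129 403721 a0885b ffffcd ffffdd fff
183 62605c 989891 7e7d76 615a4e 3b3736 3f3d33 887653 d1b284 e2c08b fff
184 61635b 7e8277 a0a299 6c6a64 232629 584d3c 675a44 5d503e 4f4435 be9
185 575551 5c5d56 adb0a2 878a82 515255 6a6150 70634c 675b45 594c39 f7d
186 52534b 464743 7b7b74 a3a59b 686c68 5e5544 6f5f49 6b5e48 5a4e3b fff
187 62625b 474842 444641 9fa195 767974 635a47 6c5d46 695c45 5a4f3a fff
188 60625a 5e5e58 4a4b47 666762 8f928d 7e7465 6c5e46 6d6149 5a4e3a fff
[-0.9644  0.4943  9.1536  0.4971  0.179   0.0752] 7.35
```

>>> carry_out(
  moves="0 0 0 0.06 0 0.115 0; 0 0 0 0 0 0 0; 0 0 0 0 0 0 0; 0 0 0 0 0 0 0; 0 0 0 0 0 0 0; 0 0 0 0 0 0 0; 0 0 0 0 0 0 0; 0 0 0 0 0 0 0",
)

```text
clock: 8.35
tcp_pos: [0.4971, 0.179, 0.0739]
eef_rot: [0.267, 0.933, -0.066, 0.233]
wrist_force: [-0.8, -0.0, 9.5]
opening: 0.0008
gripper_force: 4.6
```

```bash
python3 look.py s5 254 176 | head -14 | cut -c1-70
python3 - <<'E'
from h import *
F=[]
for i in range(6): snapshot('side'); s=ctrl.observe(); F.append([*s['wrist_force'],*s['tcp_pos']])
print(np.mean(F,0).round(4),s['clock'])
A=[cv2.resize(cv2.imread(f'pics/{n}.png')[170:195,248:268],None,fx=13,fy=13,interpolation=cv2.INTER_NEAREST) for n in('s2','s3','s5')]
cv2.imwrite('pics/c3.png',np.hstack(A))
E
```

```text
8.4 [0.49708768 0.17898054 0.07390257] [-1.02473048  0.61121223  9.798
176 4d5151 595b61 4b525c 776447 fccc6b ffdf76 ffdd77 d39f58 956845 8a5
177 323537 505358 54575a 4c4232 ffeb79 fffd89 ffff95 ddb35c 805237 885
178 393b40 505557 5b564d 514729 b99349 fff380 ffff96 d5ae59 ab8260 b58
179 373b3c 43474f 60533c 614e28 504123 bf9651 f9ce68 e8c786 ffefb8 fff
180 25242d 4b4c4a 68583c 6c5a2e 68552f 534525 655027 e5c68e fffccc fff
181 20282b 505255 665a40 6c582f 655129 584823 58462a ffedb0 fffed1 fff
182 2b2f31 41444c 574c37 61502d 5c4e2d 4c3c20 9f8558 ffffcd ffffdf fff
183 575a56 7d7f79 666662 574f42 413d33 4e4a41 887858 d1b483 e3c28d fff
184 666760 a2a499 a3a59c 68665e 2e2f2e 4f4a41 635745 5d523f 504333 bf9
185 585851 7b7972 abada2 83837b 383a37 594f3c 6e5f4a 675b45 5b4e3c f7d
186 414340 484946 a7a79c b1b2a8 565c57 5b513c 70634b 6c5f47 594c38 fff
187 585a53 3d413d 73746c b3b5a8 7b7f79 605546 6e6149 695d46 5a4c3a fff
188 66665f 585a53 424440 75766f 9c9e96 817a6a 6b5b43 6f614a 5a4c37 fff
[-0.7742  0.1151  9.4627  0.4971  0.179   0.0739] 8.7
```

View pics/c3.png

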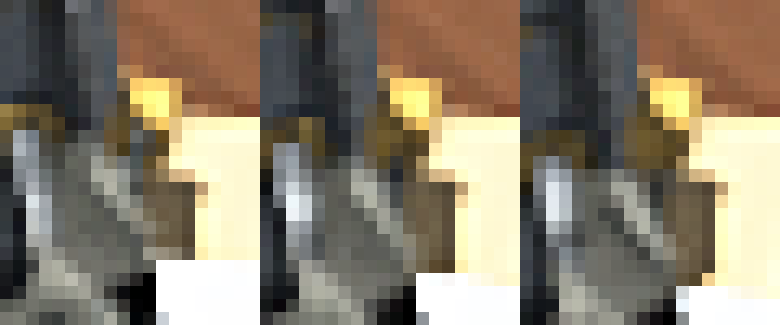

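The tip now reads about 39 mm and so does the marker, and it has been held over 1.3 s at each of two depths. The picture shows the pointer tip beside the marker's inner end at about (258,183). Next I'll lift off, let the corner rise, and move over to the square pad.

>>> carry_out(
  moves="0 0 0 -0.47 0 -0.88 0; 0 0 0 -0.47 0 -0.88 0; 0 0 0 -0.7 0 -1.32 0; 0 0 0 -0.94 0 -1.77 0; 0 0 0 -0.94 0 -1.77 0; 0 0 0 -0.47 0 -0.88 0; 0 0 0 0 0 0 0; 0 0 0 0 0 0 0",
)

```text
clock: 9.7
tcp_pos: [0.496, 0.1785, 0.1573]
eef_rot: [0.267, 0.933, -0.067, 0.232]
wrist_force: [0.1, 0.3, -0.9]
opening: 0.0006
gripper_force: 0.0
```

>>> carry_out(
  moves="0 0 0 -1.31 -3.05 0.7 0; 0 0 0 -1.31 -3.05 0.7 0; 0 0 0 -1.31 -3.05 0.7 0; 0 0 0 -1.31 -3.05 0.7 0; 0 0 0 -1.31 -3.05 0.7 0; 0 0 0 0 0 0 0; 0 0 0 0 0 0 0",
)

```text
clock: 10.58
tcp_pos: [0.4787, 0.0102, 0.1576]
eef_rot: [0.267, 0.933, -0.067, 0.232]
wrist_force: [-0.5, -0.2, 0.1]
opening: 0.0008
gripper_force: 0.0
```

Run:
```python
from h import *
from scipy.spatial.transform import Rotation as Ro
S=shot('side','s6'); st=ctrl.observe(); R=Ro.from_quat(st['eef_rot']).as_matrix(); print(st['clock'],st['tcp_pos'],st['wrist_force'])
p=np.array(st['tcp_pos'])+R@[.0095,0,.008]; d=np.array([.4758,.0126])-p[:2]
print('edge',p,'needed x_old,y cm',d@[-.85,.527]*100,d@[.527,.85]*100)
cv2.imwrite('pics/c4.png',cv2.resize(S['img'][140:270,210:340],None,fx=4,fy=4,interpolation=2)[:,:,::-1])
```

```text
10.625 [0.47879285 0.01060178 0.15770209] [0.50876496 0.59996627 0.91087599]
edge [0.47485666 0.01305444 0.14618077] needed x_old,y cm -0.10413305135447823 0.011086328935753982
```

View pics/c4.png

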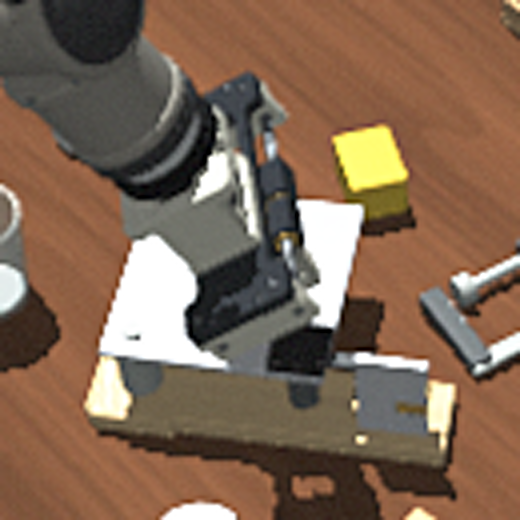

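The side crop shows the fingertips over the square pad at about (300,345), and the square marker unmoved at (408,407). I estimate the marker at about z = 51 mm, so I'll lower to contact and press about 12.5 mm.

>>> carry_out(
  moves="0 0 0 -0.1 0 0.05 0; 0 0 0 0.7 0 1.32 0; 0 0 0 0.7 0 1.32 0; 0 0 0 0.7 0 1.32 0; 0 0 0 0.7 0 1.32 0; 0 0 0 0 0 0 0; 0 0 0 0 0 0 0",
)

```text
clock: 11.5
tcp_pos: [0.4801, 0.0099, 0.0987]
eef_rot: [0.267, 0.933, -0.066, 0.233]
wrist_force: [-0.4, -0.2, 0.0]
opening: 0.0006
gripper_force: 0.0
```

>>> carry_out(
  moves="0 0 0 0.24 0 0.44 0; 0 0 0 0.24 0 0.44 0; 0 0 0 0 0 0 0; 0 0 0 0 0 0 0; 0 0 0 0 0 0 0",
)

```text
clock: 12.12
tcp_pos: [0.4803, 0.0094, 0.0889]
eef_rot: [0.267, 0.933, -0.066, 0.233]
wrist_force: [3.2, -2.7, 3.8]
opening: 0.0
gripper_force: 2.2
```

Run:
```python
from h import *
F=[]
for i in range(6): snapshot('side'); s=ctrl.observe(); F.append([*s['wrist_force'],*s['tcp_pos']])
print(np.mean(F,0).round(4),s['clock'])
```

```text
[ 3.0176 -2.7735  4.1831  0.4801  0.0094  0.0886] 12.425
```

>>> carry_out(
  moves="0 0 0 0.12 0 0.285 0; 0 0 0 0.115 0 0.285 0; 0 0 0 0 0 0 0; 0 0 0 0 0 0 0; 0 0 0 0 0 0 0; 0 0 0 0 0 0 0; 0 0 0 0 0 0 0; 0 0 0 0 0 0 0",
)

```text
clock: 13.42
tcp_pos: [0.4803, 0.0093, 0.0823]
eef_rot: [0.267, 0.933, -0.066, 0.233]
wrist_force: [1.9, -1.4, 6.1]
opening: 0.0005
gripper_force: 3.1
```

Run:
```python
from h import *
S=shot('side','s7');T=shot('top','t7')
F=[]
for i in range(5): snapshot('side'); s=ctrl.observe(); F.append([*s['wrist_force'],*s['tcp_pos']])
print(np.mean(F,0).round(4),s['clock'])
A=np.hstack([cv2.resize(S['img'][205:255,270:325],None,fx=7,fy=7,interpolation=2),cv2.resize(T['img'][215:265,325:380],None,fx=7,fy=7,interpolation=2)])
cv2.imwrite('pics/c5.png',A[:,:,::-1])
```

```text
[ 2.3519 -1.7122  5.7561  0.4803  0.0093  0.0823] 13.775
```

View pics/c5.png

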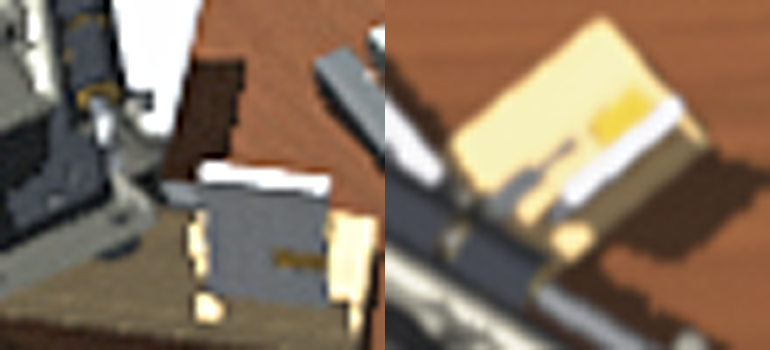

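Side crop: the pointer enters behind the scale at about (180,195) and the marker patch is at (300,260). I'll check the tilt from how far the pointer root has dropped since rest.

Run:
```python
from h import *
for n in('side0','s6','s7'):
    S=dict(np.load(f'pics/{n}.npz')); g=S['img'].astype(int)
    print(n); 
    for u in(293,295,296,297): print(u,' '.join('%02x%02x%02x'%tuple(p) for p in g[222:240,u]))
S=dict(np.load('pics/side0.npz'))
for o in (28,32,36):
    print(o,[np.round(proj(S,[*(P['q']+o/1e3*OUT['q']),.07+.002-(120+o)/1e3*th]),2) for th in(0,.08,.09,.1,.11)])
```

```text
side0
293 58595b 37322e 322925 332825 352824 3a3027 6e7374 8d9597 808889 47494c 504032 6d5d44 72654d 706249 6e614a 6f6246 72644f 6a5e48
295 2f1b10 36241c 37271d 332416 312017 2f1d12 767a7d 90979a 8a9292 53595c 372c23 655841 73674e 72644c 6d6049 70634a 6f624a 6a5f49
296 33231b 38281e 312217 35251c 332619 2b170f 646666 82888d 909698 5b6163 28221c 62553f 766952 71624b 71654a 71654d 6f634c 6b5d4a
297 31201c 34231c 35221b 33241d 36271c 2b170d 5c5958 7c8184 878f92 5e6567 2d2b2a 60513d 716349 726349 74634b 716448 6d6047 6a5c48
s6
293 57585b 3b342f 3b2e2b 352c26 3b302d 3a2a24 2c2928 222726 5b6265 494c4f 564736 716348 75684f 74664c 77684e 75674f 74664e 6f604a
295 332416 38241a 37281d 332216 382616 2d1b12 7d8185 979fa3 959c9e 5b5f64 382b1f 6b5e47 76684f 796b52 76664e 756650 77694f 6f604b
296 34231a 392a1e 38251c 38291c 352419 2c190b 6a6e6d 8e9195 959d9f 5e6667 2a241d 695c47 78694e 73664c 73684e 74674e 75664e 71634b
297 3a2b22 34241d 35241e 37231b 362516 2b190d 5f5b5c 808487 8e9599 5e6467 2d2d2a 665740 786a4e 79694d 7a6d50 796950 79674e 6e624a
s7
293 ffffff ffffff 878b8e 43403f 3f3c39 3f3733 39
[... 158 characters left out ...]
9699 7d8386 515557 645842 76684b 74684e 71634c 695a48
296 362319 39281f 34251a 37291d 37261a 37251e 302014 322016 352419 75797d 899396 889090 505559 5f523f 726148 665946 60523e 5b4e3b
297 33251f 38281d 3c2a22 38251b 3a271d 322216 301e14 1e0f00 200e01 666563 7d8083 888f93 585d63 4e4939 5b4f38 fff6b4 ffffd9 ffffcc
28 [array([295.39, 229.75]), array([295.56, 232.3 ]), array([295.58, 232.61]), array([295.6 , 232.93]), array([295.62, 233.24])]
32 [array([296.81, 229.91]), array([296.98, 232.53]), array([297.  , 232.85]), array([297.02, 233.17]), array([297.04, 233.5 ])]
36 [array([298.23, 230.08]), array([298.39, 232.76]), array([298.41, 233.09]), array([298.43, 233.42]), array([298.45, 233.75])]
```

The pointer root dropped 2.85 px, so the tilt is about 0.088 rad and the tip is at about 54 mm. I'll go 2 mm lower at the pad, which puts the tip near 51 mm, and hold.

>>> carry_out(
  moves="0 0 0 0.08 0 0.19 0; 0 0 0 0 0 0 0; 0 0 0 0 0 0 0; 0 0 0 0 0 0 0; 0 0 0 0 0 0 0; 0 0 0 0 0 0 0; 0 0 0 0 0 0 0; 0 0 0 0 0 0 0",
)

```text
clock: 14.78
tcp_pos: [0.4804, 0.0092, 0.0802]
eef_rot: [0.267, 0.933, -0.066, 0.233]
wrist_force: [2.3, -1.1, 6.1]
opening: 0.0004
gripper_force: 3.4
```

Run:
```python
from h import *
S=shot('side','s8'); F=[]
for i in range(5): snapshot('side'); s=ctrl.observe(); F.append([*s['wrist_force'],*s['tcp_pos']])
print(np.mean(F,0).round(4),s['clock'])
for u in(295,296,297): print(u,' '.join('%02x%02x%02x'%tuple(p) for p in S['img'][222:240,u]))
# re-look at square marker patch, pixels
print('\n'.join(str(238+i)+' '+' '.join('%02x%02x%02x'%tuple(p) for p in r) for i,r in enumerate(S['img'][238:247,308:318])))
```

```text
[ 1.4695 -0.9748  6.3681  0.4804  0.0092  0.0802] 15.075
295 1f0d04 251407 2d1a0e 332215 362518 39271b 312115 36241b 311e13 6b6c6d 879090 8e9699 5c6365 524b3d 70644b 72634a 71654d 6c5f46
296 311f11 362317 38271d 36221b 372519 382922 312318 34241a 2f1c10 574e4d 828486 8b9395 5a6267 413e36 625642 62543d 5d4f3d 594a38
297 37271c 3a2a22 38271c 3a291f 3a291f 332114 2d1c0d 27150a 230f02 3d3127 6f7274 868d92 6f7479 373c3e ffeead ffffdb ffffd4 ffffca
238 676d6f 6c6e71 6a6d6e 676c6f 6e6f71 64696b 676b6f 646971 9d9070 efd294
239 676b71 6b7074 6b6f74 696b71 686d71 696d72 676c72 64676f 69635a f8dd9d
240 646968 6e675b 696254 69635b 6a6a69 696a68 676969 676b74 444950 fff9ba
241 626463 675b3e 634f28 5f5031 66593e 6a5e44 6c5d44 675a48 6d604b ffffc9
242 60625f 62553f 76612b 6d5224 645023 665125 624d20 5d491d 786542 ffffc3
243 666c6c 666564 746f66 6b6762 56544e 5e574b 615a4d 5e5141 786b52 fff9bf
244 6c6e72 696b70 6b6f74 6d7279 63676b 656a6b 696b6d 5f6362 837b71 fffdc9
245 676a6c 696e6e 696b70 6b7070 6e7173 696d72 696c6f 626a71 636468 ffffca
246 6a6c6e 676b6f 6c6f73 6a6c70 6a6b6e 686c6e 666a6d 686b6f 515964 ffffcf
```

>>> carry_out(
  moves="0 0 0 0.05 0 0.11 0; 0 0 0 0 0 0 0; 0 0 0 0 0 0 0; 0 0 0 0 0 0 0; 0 0 0 0 0 0 0; 0 0 0 0 0 0 0; 0 0 0 0 0 0 0; 0 0 0 0 0 0 0",
)

```text
clock: 16.08
tcp_pos: [0.4805, 0.0092, 0.0791]
eef_rot: [0.267, 0.933, -0.066, 0.233]
wrist_force: [1.8, -0.7, 6.0]
opening: 0.0002
gripper_force: 3.5
```

>>> carry_out(
  moves="0 0 0 0 0 0 0; 0 0 0 0 0 0 0; 0 0 0 -0.47 0 -0.88 0; 0 0 0 -0.47 0 -0.88 0; 0 0 0 -0.7 0 -1.32 0; 0 0 0 -0.94 0 -1.77 0; 0 0 0 -0.94 0 -1.77 0; 0 0 0 -0.94 0 -1.77 0",
)

```text
clock: 17.08
tcp_pos: [0.4788, 0.0094, 0.1731]
eef_rot: [0.267, 0.933, -0.067, 0.231]
wrist_force: [-0.5, -0.3, 0.3]
opening: 0.0007
gripper_force: 0.0
```

>>> carry_out(
  moves="0 0 0 0 0 0 0; 0 0 0 0 0 0 0; 0 0 0 0 0 0 0; 0 0 0 0 0 0 0",
)

```text
clock: 17.58
tcp_pos: [0.4801, 0.009, 0.1732]
eef_rot: [0.267, 0.933, -0.067, 0.232]
wrist_force: [0.8, 0.4, 0.3]
opening: 0.0007
gripper_force: 0.0
```

Run:
```python
from h import *
S=shot('side','s9');s=ctrl.observe();print(s['clock'],s['tcp_pos'],s['wrist_force'])
for u in(295,296,297): print(u,' '.join('%02x%02x%02x'%tuple(p) for p in S['img'][226:233,u]))
S0=dict(np.load('pics/side0.npz'))
d=np.abs(S['img'].astype(int)-S0['img']).max(2)
for n,(x0,y0,x1,y1) in dict(yellow=(290,170,316,198),clamp=(314,186,376,236),tin=(244,264,276,296),sand=(286,266,334,314),tumbler=(190,182,220,224),tape=(218,150,236,182),markq=(308,238,318,246),markr=(257,174,264,184)).items(): print(n,d[y0:y1,x0:x1].mean().round(1))
```

```text
17.625 [0.48017772 0.0090139  0.173367  ] [-0.86561242  0.66276683 -0.28378346]
295 322314 33231a 302d2f 2c2e32 272a2c 27292d 403528
296 33251c 37271c 2c2520 212122 6d7375 575e60 2d2521
297 36241c 311c11 575453 71767a 8e9598 676c70 2c2d29
yellow 5.5
clamp 6.1
tin 31.0
sand 43.0
tumbler 6.1
tape 52.8
markq 5.5
markr 122.4
```

View pics/s9.png

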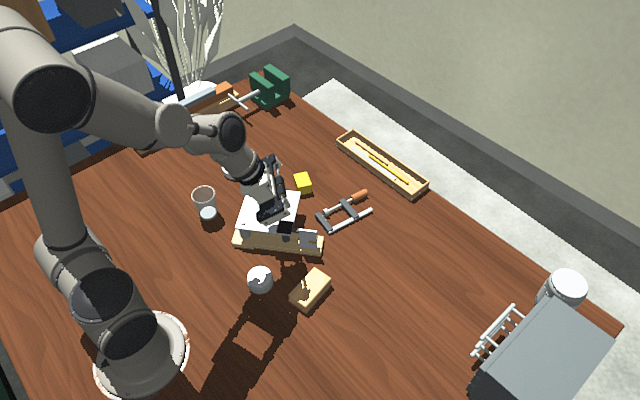

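The tin at (260,280) and the sanding block at (310,290) have not moved; only the arm's shadow falls on them. The plate at (268,215) is level again and the gripper is clear, so I'm handing in.

```bash
python3 -c "
from workcell import ctrl
print(ctrl.finish_job())"
```

```text
the job is handed in; nothing more can be done
None
```

I pressed the round and then the square corner to my best estimate of its marker height, held each for over a second and let it rise, then handed in at about 17.6 s. The hand-in gave no verdict, and the square pointer's tip was hidden behind its scale, so its level rests on tilt and force readings.

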